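# Clear the sawn offcuts and hold the hardness probe on the marked spot

### The arm

A 6-joint arm with a two-finger parallel gripper is mounted at the origin on the work surface. World frame = base frame: x ahead of the robot, y to its left, z up, the work surface at z = 0. Lengths are in mm, angles in degrees, forces in N, time in s.
With the tool pointing down it reaches from about 300 to 875 mm from the base axis. Payload 6.4 kg.
Tool frame: the origin (TCP) lies midway between the tips of the shut fingers; the grasp point (between the pads) lies 19 mm behind it; z points along the fingers, y is the line along which they close (so a half turn about z gives the same grasp; the last joint's range is limited). The gripper opens to 88 mm and grips with 3 to 60 N. Pads are 18 mm wide; open, the fingers measure 123 mm over their backs; the gripper's body (75 mm by 187 mm) begins 45 mm behind the grasp point.
Start: joints at [60.544, 10.359, 92.074, -0, 77.567, -11.82], TCP at [174.192, 547.995, 238.714] pointing down, gripper open.
Joint ranges: [-171.53, 171.53], [-51.25, 118.39], [17.06, 147.69], [-65.23, 245.23], [0, 150.52], [-178.68, 178.68]. Speed limits (degrees/s): [147.25, 147.25, 172.46, 180, 180, 180].

### API

Orientations are given as a 3x3 rotation matrix whose columns are the frame's x, y, z axes.
In Python, from rig import arm gives the robot as it stands.
- The arm moves only by the tool tcp_steps, called after "Call:" as name(argument=value, ...) on one line, values as JSON. Schema: {"type":"object","properties":{"deltas":{"type":"object","properties":{"dx":{"type":"array","items":{"type":"number"},"minItems":1,"maxItems":20},"dy":{"type":"array","items":{"type":"number"},"minItems":1,"maxItems":20},"dz":{"type":"array","items":{"type":"number"},"minItems":1,"maxItems":20},"turn":{"type":"array","items":{"type":"number"},"minItems":1,"maxItems":20}},"additionalProperties":false,"required":["dx","dy","dz","turn"]},"aperture":{"type":"number"},"squeeze":{"type":"number"},"only":{"type":"string"},"quiet":{"type":"boolean"},"lines":{"type":"string"}},"required":["deltas"],"additionalProperties":false}. deltas is an object with one list for each field, all of the same length, 1 to 20, a row being the entries at one place: dx, dy, dz (the shift in m), turn (a turn about the tool's z in units of 5 degrees); each row is the pose to reach, as a shift and turn from the pose commanded when the call began, along the tool's axes at that moment; what a row does not reach only later rows make up. A row lasts 1/10 s, in which the tool goes at most 50 mm and 8.59 degrees, less where a joint would pass 70% of its speed; a pose out of reach is approached as far as the arm can. aperture is the opening from 0.0 (shut) to 1.0 (fully open), set as the call begins (left out keeps the last). The fingers move at their own pace and stop on an object; squeeze is the grip in N (left out, the last holds). Time passes only in rows, so rows that do not move let the fingers close. The tool returns the time, the measured TCP pose, the force, the opening and the grip force at its end. only (a regular expression) keeps the lines of the reply that match it, lines (a string "A,B") keeps lines A to B, and quiet returns only ok. Input that does not fit is refused with a message, and nothing moves.
- arm.get_state(): the state, without advancing time (a new reading comes with each control period).
- arm.snapshot(name): name is "scene" or "top" or "wrist"; returns the picture (400x640x3 uint8, red, green, blue); there is no depth.
- arm.calibration(name): a dict with "camera_matrix" (3x3 intrinsics, pixels), "k1" (the pictures are not rectified: a ray, as slopes to the right and down, at radius r is drawn at 1 + k1 r^2 times it, then the intrinsics apply), "R" (3x3) and "t" (3): a world point X has camera coordinates R X + t. Camera axes: x right, y down, z forward; pixel columns grow to the right and rows downward; lengths in mm; the calibration is good to about 2 mm. A picture is of the moment at which its call begins: read the wrist's pose just before it. calibration takes no time and is no camera call; for the wrist camera it gives the pose at the moment of the call.
- arm.sign_off(): hands the job in; it is judged then, once.
The state is a dict: "time": time; "joint_positions": joint angles; "dq": joint speeds; "joint_efforts": joint torques, N m; "tool_pos": TCP position; "tool_rot": TCP orientation; "ft_force": force on the tool from outside, world axes, zero at the start; "wrist_torque": the same for the moment, N m; "finger_gap": opening from 0.0 (shut) to 1.0 (fully open); "grip_force": force on a finger pad.
Only numpy, scipy, OpenCV 4.12 (cv2) and the standard library are available. Lean on these libraries where they do the work, as an engineer would, in place of code of your own. Each camera call takes 0.05 s, during which the arm holds its last target. There are 200 camera calls.

### The job

Two sawn offcuts have been left lying on the flat steel sample: put both into the stainless scrap pail with the spent crucibles. Then take the cordless hardness probe out of its stand and finish holding it in the gripper on the sample, upright and still, with its point inside the drawn circle, pressed down gently so that the sprung tip is pushed in about half way: do not let go, the program ends while the probe is being held there. Leave the sample, the pail and everything else on the bench where they are.

Things in the scene. Friction and masses are not known exactly. Their poses are not given: they have to be found in the camera images.
- sample: flat steel plate lying loose on the bench, 2.5 kg, 160 (own x) x 110 (own y) x 20 mm thick, a 36 x 24 mm corner sawn out at +x +y; origin at the centre of the underside of the full rectangle, z up; both offcuts lie on its top face, 20 mm above the bench. All gripped things have ordinary dry friction (20 to 30 N of grip holds them)
- spot (a point): centre of the circle drawn in black marker on the sample's top face (line 1.6 mm wide, 20 mm diameter), at 35 mm, -12 mm in the sample's own x and y, 20 mm above the bench; one of the offcuts usually covers it at the start
- offcut_block: offcut: plain steel block 34 (own x) x 22 (own y) x 16 mm high, about 90 g, lying flat on the sample; origin at the centre of its underside
- offcut_stub: offcut: short steel round bar, 22 mm diameter, 28 mm high, about 80 g, standing on end on the sample at least 60 mm from the block (centre to centre), on its -x side in the sample's own frame; origin at the centre of its underside
- pail: small open stainless pail, loose, 1.6 kg, rim 120 mm high, inside 154 mm across at the rim and 118 mm at the foot, wire handle hanging outside, one layer of spent crucibles (white cups) on its floor up to 30 mm high; origin at the centre of its underside. It stands left or right of the sample, the stand on the other side
- stand: fixed charging stand of the probe, square: foot 76 x 76 mm and 30 mm high, upper block 56 x 56 mm up to 55 mm above the bench, with an upright round socket 27 mm wide and 25 mm deep in its top and a narrower 19 mm hole below; origin at the centre of its underside
- probe: cordless hardness probe, 215 g, round, upright in the stand at the start; origin at the lower end of its sleeve, own z up along its axis. Steel sleeve 16 mm diameter, z 0 to 20 mm; grey body 24 mm diameter, z 20 to 125 mm (top), ribbed at z 62 to 105. In the stand its origin is 10 mm above the bench and 80 mm of body stand clear; lift it straight up by 60 mm to clear the stand
- tip_rod (a joint): how far the probe's sprung tip is pushed in, in m: 0 = free (the 6 mm steel rod stands 10 mm out of the sleeve), 0.010 = fully in (sleeve end touching the steel). Spring: about 1 N at the start of the travel, 2.5 N half way in, 4 N fully in
- probe_point (a point): the rounded end of the sprung tip, on the probe's axis, 10 mm below the probe's origin when free
- crucible: bystander: spent crucible, white ceramic cup, 24 mm diameter, 25 mm high, standing near the robot to the left; origin at the centre of its underside
- test_block: bystander: round steel hardness reference block, 64 mm diameter, 16 mm high, with a few dents and no circle; origin at the centre of its underside
- tongs: bystander: steel crucible tongs lying flat beyond the sample, 260 mm long along own x, up to 108 mm wide at the finger bows, 11 mm high; origin at the rivet, on the bench
- file: bystander: flat hand file lying between the robot and the sample, 235 mm long along own x, 22 mm wide, 22 mm high at its wooden handle; origin near mid-length, on the bench
- jar: bystander: screw-cap jar, 52 mm diameter, 68 mm high; origin at the centre of its underside
- water_bottle: bystander: clear plastic bottle, 60 mm diameter, 150 mm high, at the far right; origin at the centre of its underside
- tape_roll: bystander: roll of white paper tape lying flat, 56 mm outer diameter, 18 mm high, near the robot to the right; origin at the centre of its underside

How it is judged (in metres and radians):
On the way, in this order (a step that is already met when the one before it is completed fails the run):
1. both offcuts lie in the pail, let go (horizontal distance between each of offcut_block, offcut_stub and pail below 0.075 m and z of offcut_block in the frame of pail between 0 and 0.105 m and z of offcut_stub in the frame of pail between 0 and 0.105 m and contact force between the fingers and offcut_block below 0.1 N and contact force between the fingers and offcut_stub below 0.1 N), for 0.2 s.
2. the probe is lifted clear of its stand, in the gripper (z of probe in the frame of stand above 0.07 m and contact force between the fingers and probe above 1 N), for 0.1 s.
At the end, for the whole second after the job is handed in: Both offcuts inside the pail, below its rim; the probe held in the gripper, still, within 5 degrees of upright, its point within 8 mm of the circle's centre and its sprung tip pushed in 2 to 8 mm by the sample (0.8 to 8 N); sample flat, pail upright (horizontal distance between each of offcut_block, offcut_stub and pail below 0.075 m and z of offcut_block in the frame of pail between 0 and 0.105 m and z of offcut_stub in the frame of pail between 0 and 0.105 m and horizontal distance between probe_point and spot below 0.008 m and angle between probe's own z axis and vertical below 0.087 rad and value of joint tip_rod between 0.002 and 0.008 m and contact force between probe and sample between 0.8 and 8 N and contact force between the fingers and probe above 1 N and contact force between probe and stand below 0.1 N and linear speed of probe below 0.01 m/s and angular speed of probe below 0.1 rad/s and angle between sample's own z axis and vertical below 0.03 rad and angle between pail's own z axis and vertical below 0.1 rad); the arm keeps its last pose, push and grip.
It fails at once if the probe is struck or pressed hard on the sample (over 20 N) (contact force between probe and sample above 20 N).
It fails at once if the sample is shoved more than 25 mm (distance of sample from where it was at the start of the episode above 0.025 m).
It fails at once if the pail is shoved more than 40 mm or tipped (distance of pail from where it was at the start of the episode above 0.04 m or angle between pail's own z axis and vertical above 0.4 rad).
It fails at once if a bystander on the bench is shoved more than 25 mm (distance of any of crucible, test_block, tongs, file, jar, water_bottle, tape_roll from where it was at the start of the episode above 0.025 m).
It also fails if it takes over 70 s, if anything falls off the work surface, if the arm or the gripper's body presses on something with over 40 N, if the wrist force passes 120 N, or if a joint passes its speed limit or range.

## Working session

There is one attempt and no reset: what is moved stays moved. The work goes in short steps, Python scripts to look and compute and a tool call to move; the robot and the scene stay as the last step left them, time stands still between calls to the robot, and variables do not carry over. Pictures are saved under pics/ and viewed, at most 13 in all, crops included, and the job is handed in when it is done.

```bash
ls; mkdir -p pics
```

Create h.py:
```python
import numpy as np, cv2
from rig import arm
def snap(name,fn=None):
    c=arm.calibration(name); im=np.asarray(arm.snapshot(name))
    if fn: cv2.imwrite('pics/'+fn,im[...,::-1])
    return im,c
def ray(c,u,v):
    K=np.array(c['camera_matrix'],float);k=c['k1']
    d=cv2.undistortPoints(np.array([[[u,v]]],float),K,np.array([k,0,0,0,0.]))[0,0]
    R=np.array(c['R']);t=np.array(c['t'])
    return -R.T@t, R.T@np.array([d[0],d[1],1.])
def onz(c,u,v,z):
    o,d=ray(c,u,v); return o+d*(z-o[2])/d[2]
def proj(c,X):
    p=np.array(c['R'])@np.array(X,float)+np.array(c['t']);s=p[:2]/p[2]
    s=s*(1+c['k1']*(s@s));K=np.array(c['camera_matrix']);return (K@[s[0],s[1],1])[:2]
```

Run:
```python
from h import *
np.set_printoptions(precision=2,suppress=True)
for n in('scene','top'):
    im,c=snap(n,n+'0.png');print(n,c)
s=arm.get_state();print(s)
print(arm.calibration('wrist'))
```

```text
pics
rig.py
scene {'camera_matrix': array([[484.06,   0.  , 312.87],
       [  0.  , 484.06, 199.2 ],
       [  0.  ,   0.  ,   1.  ]]), 'k1': -0.033090527818773315, 'R': array([[-0.49,  0.87,  0.02],
       [ 0.49,  0.29, -0.82],
       [-0.72, -0.4 , -0.57]]), 't': array([ 272.92, -231.48, 1420.45])}
top {'camera_matrix': array([[408.72,   0.  , 320.35],
       [  0.  , 408.72, 197.48],
       [  0.  ,   0.  ,   1.  ]]), 'k1': -0.0401642032794579, 'R': array([[-0.01, -1.  ,  0.01],
       [-0.99,  0.01, -0.11],
       [ 0.11, -0.01, -0.99]]), 't': array([ -27.24,  545.89, 1052.23])}
{'time': 0.1, 'joint_positions': array([ 60.54,  10.4 ,  92.12,  -0.  ,  77.57, -11.82]), 'dq': array([ 0.14, -0.16, -0.23,  0.08, -0.02,  0.02]), 'joint_efforts': array([  0.  , -43.48, -34.27,   0.07,   0.03,   0.  ]), 'tool_pos': array([173.96, 547.56, 237.91]), 'tool_rot': array([[-0.95,  0.3 , -0.  ],
       [ 0.3 ,  0.95, -0.  ],
       [ 0.  , -0.  , -1.  ]]), 'ft_force': array([-0.59,  0.7 , -0.02]), 'wrist_torque': array([0.04, 0.03, 0.01]), 'grip_force': 0.0, 'finger_gap': 1.0027108349103098}
{'camera_matrix': array([[283.52,   0.  , 321.09],
       [  0.  , 283.52, 201.55],
       [  0.  ,   0.  ,   1.  ]]), 'k1': -0.01956461486615959, 'R': array([[ 0.3 ,  0.95, -0.  ],
       [ 0.92, -0.29,  0.26],
       [ 0.25, -0.08, -0.97]]), 't': array([-573.8 ,  -35.15,  389.6 ])}
```

View pics/top0.png

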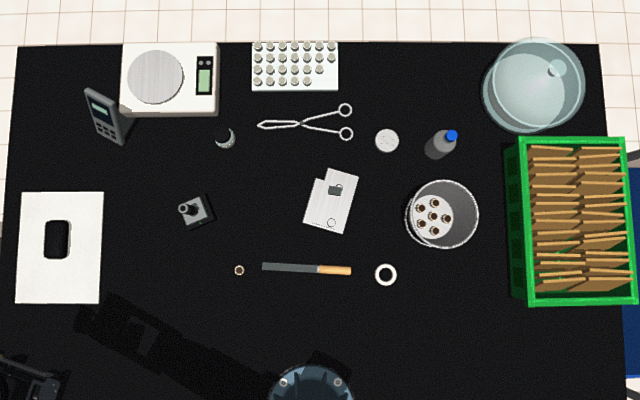

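View pics/scene0.png

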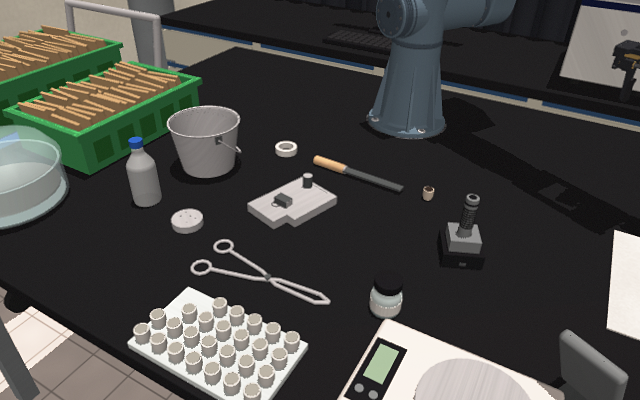

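The top view shows the sample at about (330,202), with its notch at upper left (316,175), the block at (335,189) and the stub at (331,223). The pail is at (442,214), the stand and probe at (195,210). I'll enlarge it and measure.

Run:
```python
from h import *
im=cv2.imread('pics/top0.png'); s=cv2.imread('pics/scene0.png')
a=cv2.resize(im[160:240,295:365],None,fx=6,fy=6,interpolation=cv2.INTER_CUBIC)
b=cv2.resize(im[185:235,170:222],None,fx=6,fy=6,interpolation=cv2.INTER_CUBIC)
o=np.zeros((480,740,3),np.uint8);o[:480,:420]=a;o[:300,425:737]=b
cv2.imwrite('pics/crop.png',o)
np.set_printoptions(precision=1,suppress=True)
c=arm.calibration('top')
g=im[:,:,1].astype(int)
m=((g>120).astype(np.uint8)); m[:, :295]=0;m[:,365:]=0;m[:160]=0;m[245:]=0
cs,_=cv2.findContours(m,cv2.RETR_EXTERNAL,cv2.CHAIN_APPROX_NONE)
k=max(cs,key=cv2.contourArea)[:,0,:]
w=np.array([onz(c,u,v,20)[:2] for u,v in k],np.float32)
r=cv2.minAreaRect(w);print(r,cv2.boxPoints(r))
# pail rim
for u,v in[(442,214)]:print('pail approx',onz(c,u,v,120))
print('probe top',onz(c,185,208,135),'stand',onz(c,200,208,55))
print('stub',onz(c,331,223,48),'block',onz(c,335,189,36))
```

```text
((542.5235595703125, -57.82737731933594), (110.8521499633789, 160.7528533935547), 73.24154663085938) [[ 449.6  -87.7]
 [ 603.5 -134.1]
 [ 635.5  -27.9]
 [ 481.5   18.4]]
pail approx [ 493.7 -325.3  120. ]
probe top [511.  293.1 135. ] stand [517.6 280.   55. ]
stub [477.2 -57.8  48. ] block [567.3 -69.6  36. ]
```

View pics/crop.png

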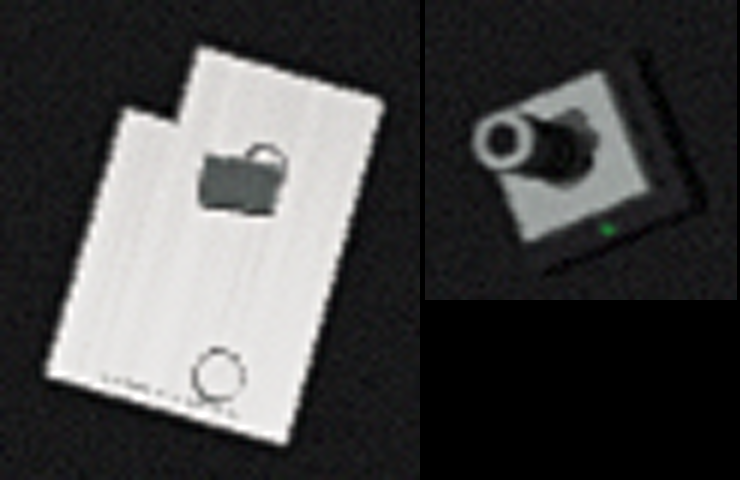

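Add to h.py:
```python
def go(x,y,z,yaw):
    """tool-frame shift and turn from the present pose to TCP x,y,z with tool y at world angle yaw"""
    s=arm.get_state();R=np.array(s['tool_rot']);d=R.T@(np.array([x,y,z])-s['tool_pos'])
    cur=np.degrees(np.arctan2(R[1,1],R[0,1]))
    turn=(cur-yaw+180)%360-180
    print('go',np.round(d,1),round(turn,1),'cur',np.round(s['tool_pos'],1),round(cur,1),'t',s['time'],'q6',round(s['joint_positions'][5],1))
```

Run:
```python
from h import *
go(540,-65,190,-7)
```

```text
go [-534.4 -472.8   48.5] 79.4 cur [174.  547.6 237.9] 72.4 t 0.1 q6 -11.8
```

The manual's scale: shifts go in m and turns go in units of 5 degrees. Converting my numbers, -534 mm is -0.534, -520 mm is -0.52, 79 degrees is 15.8.

Call:
tcp_steps(deltas={"dx": [-0.036,-0.071,-0.107,-0.142,-0.178,-0.214,-0.249,-0.285,-0.321,-0.356,-0.392,-0.427,-0.463,-0.499,-0.52,-0.534,-0.534,-0.534],"dy": [-0.032,-0.063,-0.095,-0.126,-0.158,-0.189,-0.221,-0.252,-0.284,-0.315,-0.347,-0.378,-0.41,-0.441,-0.46,-0.473,-0.473,-0.473],"dz": [0,0,0,0,0,0,0,0,0.005,0.01,0.015,0.025,0.035,0.042,0.048,0.048,0.048,0.048],"turn": [1,2,3.2,4.2,5.2,6.4,7.4,8.4,9.6,10.6,11.6,12.8,13.8,14.8,15.8,15.8,15.8,15.8]}, aperture=1.0)

```text
time: 1.9
tool_pos: [539.3, -63.8, 190.6]
tool_rot: [[0.114, 0.993, -0.001], [0.993, -0.114, 0.001], [0.001, -0.001, -1.0]]
ft_force: [0.9, 0.3, -0.1]
finger_gap: 0.999
grip_force: 0.0
```

Run:
```python
from h import *
im,c=snap('wrist','w1.png');go(540,-65,190,-7)
import pickle;pickle.dump((im,c),open('w1.pkl','wb'))
```

```text
go [-1.6  0.9  0.8] 0.5 cur [539.3 -63.3 190.8] -6.5 t 1.95 q6 -12.7
```

View pics/w1.png

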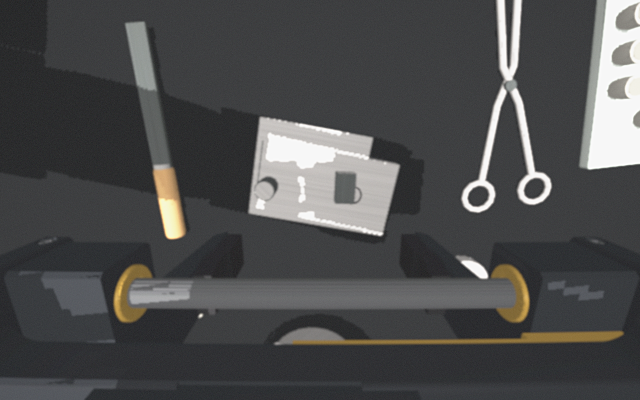

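The wrist view shows the sample centred near (325,175), with the block at (345,187) partly over the circle and the stub at (264,188). I'll segment it for exact poses and use the top view to measure the pail and probe.

Create m.py:
```python
from h import *
import pickle
np.set_printoptions(precision=1,suppress=True)
im,c=pickle.load(open('w1.pkl','rb'));g=cv2.cvtColor(im,cv2.COLOR_RGB2GRAY)
m=(g>95).astype(np.uint8);m[:105]=0;m[245:]=0;m[:,:235]=0;m[:,415:]=0
cs,_=cv2.findContours(m,cv2.RETR_EXTERNAL,cv2.CHAIN_APPROX_NONE)
k=max(cs,key=cv2.contourArea);print('sample bbox',cv2.boundingRect(k))
w=np.array([onz(c,u,v,20)[:2] for u,v in k[:,0]],np.float32);print(cv2.minAreaRect(w),cv2.boxPoints(cv2.minAreaRect(w)))
roi=np.zeros_like(m);roi[160:215,320:375]=1
b=((g<85).astype(np.uint8))*roi
b=cv2.morphologyEx(b,cv2.MORPH_OPEN,np.ones((5,5),np.uint8))
k=max(cv2.findContours(b,0,1)[0],key=cv2.contourArea)
print('block',cv2.boundingRect(k),cv2.minAreaRect(k));
w=np.array([onz(c,u,v,36)[:2] for u,v in k[:,0]],np.float32);print(cv2.minAreaRect(w),cv2.boxPoints(cv2.minAreaRect(w)))
cv2.imwrite('pics/wcrop.png',cv2.resize(im[105:245,235:415,::-1],None,fx=4,fy=4,interpolation=cv2.INTER_CUBIC))
```

```bash
python3 m.py
```

```text
sample bbox (248, 116, 152, 121)
((542.76953125, -56.69537353515625), (112.9142074584961, 162.71978759765625), 73.21562194824219) [[ 448.6  -87.3]
 [ 604.4 -134.2]
 [ 637.   -26.1]
 [ 481.2   20.9]]Traceback (most recent call last):
  File "m.py", line 12, in <module>
    k=max(cv2.findContours(b,0,1)[0],key=cv2.contourArea)
ValueError: max() iterable argument is empty
```

```bash
sed -i 's/^b=((g<85)/print(g[187,325:370],g[165:212,345])\nb=((g<85)/' m.py; sed -i '/^roi=/i cv2.imwrite("pics/wcrop.png",cv2.resize(im[105:245,235:415,::-1],None,fx=4,fy=4,interpolation=cv2.INTER_CUBIC))' m.py; python3 m.py 2>/dev/null|tail -8
```

```text
[ 604.4 -134.2]
 [ 637.   -26.1]
 [ 481.2   20.9]]
[192 191 191 187 189 186 188 190 182 151 109  93  94  93  94  95  96  96
  99  98  97  97  96  97  96  95  94  97  98  99 113 125 140 162 179 191
 191 191 189 190 190 188 191 188 188] [190 191 186 187 189 184 161 138 117 104 101  98  97  99  96  98  95  97
  97  97  95  98  97  96  97  96  96  97  96  96  95  95  94  94  97  94
  95  96 128 174 191 191 191 190 188 184 185]
```

View pics/wcrop.png

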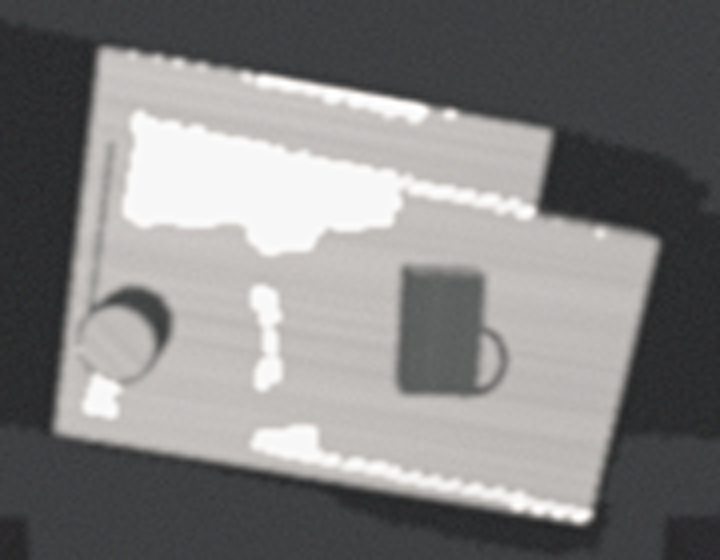

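The enlarged wrist view shows the stub's top face centred near crop (118,342), which is pixel (264.5,190.5). The block is a rectangle at crop 400–483 × 265–393, and the circle's right arc shows at crop (507,358).

```bash
sed -i 's/^print(g\[187.*$//; s/g<85/g<108/' m.py
```

Add to m.py:
```python
print('stub wrist',onz(c,264.5,190.5,48))
s=np.array([264.5,190.5])
# spot from sample pose
ctr=np.array([542.6,-57.2]);a=np.radians(-16.77);X=np.array([np.cos(a),np.sin(a)]);Y=np.array([-X[1],X[0]])
sp=ctr+35*X-12*Y;print('spot',sp,'proj wrist',proj(c,[*sp,20]),'right edge of arc seen', onz(c,235+507/4,105+358/4,20), sp+10*X)
t=cv2.imread('pics/top0.png');ct=arm.calibration('top')
print('stub in top:',proj(ct,[*onz(c,*s,48)[:2],48]))
# pail rim in top
h=cv2.cvtColor(t,cv2.COLOR_BGR2GRAY);mm=(h>75).astype(np.uint8);mm[:170]=0;mm[260:]=0;mm[:,:395]=0;mm[:,492:]=0
mm=cv2.morphologyEx(mm,cv2.MORPH_CLOSE,np.ones((5,5)))
k=max(cv2.findContours(mm,0,1)[0],key=cv2.contourArea);w=np.array([onz(ct,u,v,120)[:2] for u,v in k[:,0]],np.float32)
print('pail',cv2.boundingRect(k),cv2.minEnclosingCircle(w),cv2.fitEllipse(w))
# probe base top-block corners in crop (x-425)/6+170
for p in[(478,128),(600,72),(650,190),(527,242)]:print('stand corner',onz(ct,170+(p[0]-425)/6,185+p[1]/6,55))
print('probe top',onz(ct,170+(503-425)/6,185+140/6,135))
```

```bash
python3 m.py
```

```text
sample bbox (248, 116, 152, 121)
((542.76953125, -56.69537353515625), (112.9142074584961, 162.71978759765625), 73.21562194824219) [[ 448.6  -87.3]
 [ 604.4 -134.2]
 [ 637.   -26.1]
 [ 481.2   20.9]]
block (335, 174, 20, 29) ((344.5, 188.0), (28.0, 19.0), 90.0)
((563.7977294921875, -66.29100036621094), (31.119754791259766, 20.617874145507812), 83.475341796875) [[551.8 -80.6]
 [572.3 -82.9]
 [575.8 -52. ]
 [555.3 -49.7]]
stub wrist [479.7 -56.5  48. ]
spot [572.6 -78.8] proj wrist [352.1 194.9] right edge of arc seen [583.8 -79.6  20. ] [582.2 -81.7]
stub in top: [330.5 222. ]
pail (404, 179, 75, 70) ((491.6523742675781, -322.82000732421875), 92.8769760131836) ((493.30230712890625, -325.1688232421875), (165.7865447998047, 182.4185333251953), 18.71661949157715)
stand corner [522.2 335.1  55. ]
stand corner [546.1 282.9  55. ]
stand corner [495.1 260.1  55. ]
stand corner [473.1 312.6  55. ]
probe top [510.3 297.9 135. ]
```

Call:
tcp_steps(deltas={"dx": [0,0,0,0,0,0],"dy": [0.008,0.016,0.025,0.025,0.025,0.025],"dz": [0.04,0.085,0.12,0.135,0.135,0.135],"turn": [0,0,0,0,0,0]}, aperture=0.6)

```text
time: 2.55
tool_pos: [565.1, -66.9, 57.2]
tool_rot: [[0.114, 0.993, 0.001], [0.993, -0.114, -0.0], [-0.0, 0.001, -1.0]]
ft_force: [-0.0, -0.1, 0.5]
finger_gap: 0.596
grip_force: 0.0
```

Run:
```python
from h import *
go(564.3,-66.5,22.5,-6.5)
im,c=snap('wrist','w2.png')
print(arm.get_state()['tool_pos'])
```

```text
go [ 0.3 -0.9 34.7] -0.1 cur [565.1 -66.9  57.2] -6.6 t 2.55 q6 -12.1
[565.69222038 -67.35988868  57.85341592]
```

View pics/w2.png

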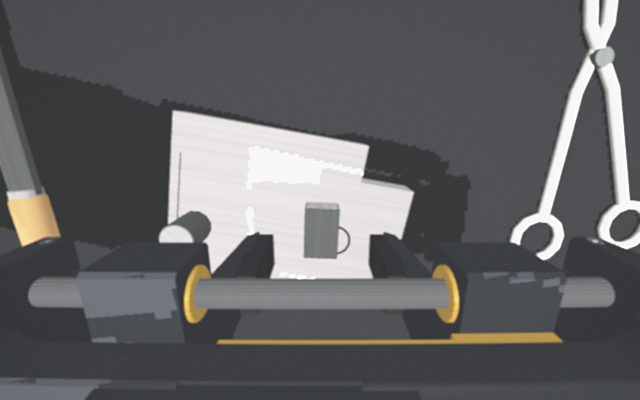

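The fingers straddle the block: tips near columns 272 and 372, block at 304–340, so it is centred. Going down to grip.

Converted, 30 mm is 0.03, -1 mm is -0.001.

Call:
tcp_steps(deltas={"dx": [0,0,0,0,0],"dy": [-0.001,-0.001,-0.001,-0.001,-0.001],"dz": [0.018,0.03,0.0345,0.0345,0.0345],"turn": [0,0,0,0,0]})

```text
time: 3.1
tool_pos: [564.1, -67.5, 21.8]
tool_rot: [[0.116, 0.993, 0.001], [0.993, -0.116, -0.0], [-0.0, 0.001, -1.0]]
ft_force: [-0.5, -0.2, 0.1]
finger_gap: 0.596
grip_force: 0.0
```

Call:
tcp_steps(deltas={"dx": [0,0,0,0,0,0],"dy": [0,0,0,0,0,0],"dz": [0,0,0,0,0,0],"turn": [0,0,0,0,0,0]}, aperture=0.0, squeeze=30)

```text
time: 3.7
tool_pos: [563.9, -67.4, 21.4]
tool_rot: [[0.116, 0.993, 0.0], [0.993, -0.116, -0.0], [-0.0, 0.0, -1.0]]
ft_force: [0.2, 0.1, 0.6]
finger_gap: 0.243
grip_force: 30.0
```

Run:
```python
from h import *
go(564,-66,180,-6.5);go(492,-324,180,-6.5)
```

```text
go [ 1.400e+00  1.000e-01 -1.586e+02] -0.1 cur [563.9 -67.4  21.4] -6.6 t 3.7 q6 -12.2
go [-263.2  -41.7 -158.6] -0.1 cur [563.9 -67.4  21.4] -6.6 t 3.7 q6 -12.2
```

Converted, -158 mm is -0.158, -90 mm is -0.09.

Call:
tcp_steps(deltas={"dx": [0,0,0,-0.015,-0.055,-0.1,-0.147,-0.195,-0.24,-0.263,-0.263,-0.263,-0.263,-0.263,-0.263],"dy": [0,0,0,-0.002,-0.009,-0.016,-0.023,-0.031,-0.038,-0.042,-0.042,-0.042,-0.042,-0.042,-0.042],"dz": [-0.03,-0.075,-0.12,-0.158,-0.16,-0.16,-0.16,-0.16,-0.16,-0.155,-0.12,-0.09,-0.075,-0.075,-0.075],"turn": [0,0,0,0,0,0,0,0,0,0,0,0,0,0,0]})

```text
time: 5.2
tool_pos: [492.0, -323.8, 96.9]
tool_rot: [[0.115, 0.993, 0.0], [0.993, -0.115, -0.0], [-0.0, 0.0, -1.0]]
ft_force: [0.2, -0.2, -0.6]
finger_gap: 0.249
grip_force: 30.0
```

Call:
tcp_steps(deltas={"dx": [0,0,0,0],"dy": [0,0,0,0],"dz": [0,0,0,0],"turn": [0,0,0,0]}, aperture=0.5)

```text
time: 5.6
tool_pos: [491.9, -324.0, 97.1]
tool_rot: [[0.115, 0.993, 0.001], [0.993, -0.115, -0.001], [-0.001, 0.001, -1.0]]
ft_force: [-0.4, 0.1, -0.1]
finger_gap: 0.502
grip_force: 0.0
```

Call:
tcp_steps(deltas={"dx": [0,0,0],"dy": [0,0,0],"dz": [-0.04,-0.08,-0.08],"turn": [0,0,0]})

```text
time: 5.9
tool_pos: [494.4, -326.3, 182.8]
tool_rot: [[0.115, 0.993, 0.008], [0.993, -0.115, -0.008], [-0.007, 0.009, -1.0]]
ft_force: [-0.1, 0.2, 0.1]
finger_gap: 0.502
grip_force: 0.0
```

Run:
```python
from h import *
go(479.5,-57,150,-6.5);go(479.5,-57,60,-6.5);go(479.5,-57,26,-6.5)
```

```text
go [266.  -46.1  30.6] -0.1 cur [ 494.4 -326.3  182.8] -6.6 t 5.9 q6 -38.3
go [266.7 -46.9 120.6] -0.1 cur [ 494.4 -326.3  182.8] -6.6 t 5.9 q6 -38.3
go [266.9 -47.2 154.6] -0.1 cur [ 494.4 -326.3  182.8] -6.6 t 5.9 q6 -38.3
```

Converted, 117 mm is 0.117, 60 mm is 0.06.

Call:
tcp_steps(deltas={"dx": [0.02,0.06,0.108,0.156,0.204,0.245,0.264,0.264,0.264,0.264,0.264,0.264,0.264],"dy": [-0.003,-0.01,-0.017,-0.025,-0.033,-0.04,-0.043,-0.043,-0.043,-0.043,-0.043,-0.043,-0.043],"dz": [0,0,0,0,0,0.01,0.045,0.08,0.108,0.117,0.117,0.117,0.117],"turn": [0,0,0,0,0,0,0,0,0,0,0,0,0]}, aperture=0.6)

```text
time: 7.2
tool_pos: [480.6, -57.2, 60.8]
tool_rot: [[0.116, 0.993, 0.003], [0.993, -0.116, -0.001], [-0.001, 0.003, -1.0]]
ft_force: [-0.4, 1.1, -0.3]
finger_gap: 0.6
grip_force: 0.0
```

Run:
```python
from h import *
im,c=snap('wrist','w3.png')
go(479.5,-57,26,-6.5)
print(proj(c,[479.5,-57,48]))
a=cv2.imread('pics/w3.png');cv2.imwrite('pics/w3b.png',a[90:300,180:500].repeat(2,0).repeat(2,1))
```

```text
go [ 0.  -1.1 34.7] -0.2 cur [480.5 -57.1  60.7] -6.7 t 7.25 q6 -14.2
[320.40070251 239.25842345]
```

View pics/w3b.png

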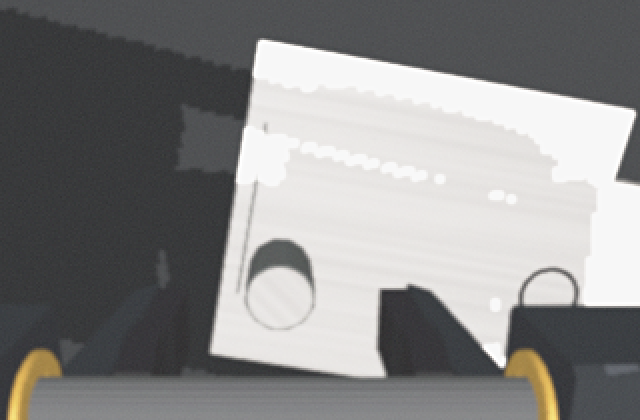

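The stub's top shows at crop (280,297), pixel (320,238.5), against a predicted (320.4,239.3). The circle is now uncovered at crop (549,296).

Converted, 34 mm is 0.034, -1 mm is -0.001.

Call:
tcp_steps(deltas={"dx": [0,0,0,0,0],"dy": [-0.001,-0.001,-0.001,-0.001,-0.001],"dz": [0.018,0.03,0.034,0.034,0.034],"turn": [0,0,0,0,0]})

```text
time: 7.75
tool_pos: [478.7, -56.5, 25.6]
tool_rot: [[0.116, 0.993, 0.0], [0.993, -0.116, -0.0], [-0.0, 0.0, -1.0]]
ft_force: [-0.1, -0.2, 0.5]
finger_gap: 0.603
grip_force: 0.0
```

Call:
tcp_steps(deltas={"dx": [0,0,0,0,0,0],"dy": [0,0,0,0,0,0],"dz": [0,0,0,0,0,0],"turn": [0,0,0,0,0,0]}, aperture=0.0, squeeze=30)

```text
time: 8.35
tool_pos: [478.6, -56.5, 25.4]
tool_rot: [[0.116, 0.993, 0.0], [0.993, -0.116, -0.0], [-0.0, 0.0, -1.0]]
ft_force: [0.2, 1.3, 1.5]
finger_gap: 0.236
grip_force: 30.0
```

Run:
```python
from h import *
go(492,-324,180,-6.5)
```

```text
go [-264.2   44.3 -154.5] -0.1 cur [478.6 -56.5  25.4] -6.6 t 8.35 q6 -14.2
```

Converted, 25 mm is 0.025, 2 mm is 0.002.

Call:
tcp_steps(deltas={"dx": [0,0,0,-0.015,-0.055,-0.1,-0.147,-0.195,-0.24,-0.264,-0.264,-0.264,-0.264,-0.264,-0.264],"dy": [0,0,0,0.002,0.009,0.017,0.025,0.033,0.04,0.044,0.044,0.044,0.044,0.044,0.044],"dz": [-0.03,-0.075,-0.12,-0.155,-0.16,-0.16,-0.16,-0.16,-0.16,-0.155,-0.12,-0.09,-0.075,-0.075,-0.075],"turn": [0,0,0,0,0,0,0,0,0,0,0,0,0,0,0]})

```text
time: 9.85
tool_pos: [491.9, -323.8, 100.9]
tool_rot: [[0.115, 0.993, 0.0], [0.993, -0.115, -0.0], [-0.0, 0.0, -1.0]]
ft_force: [-0.1, -0.5, -1.2]
finger_gap: 0.24
grip_force: 30.0
```

Call:
tcp_steps(deltas={"dx": [0,0,0,0],"dy": [0,0,0,0],"dz": [0,0,0,0],"turn": [0,0,0,0]}, aperture=0.5)

```text
time: 10.25
tool_pos: [491.9, -324.0, 101.1]
tool_rot: [[0.115, 0.993, 0.001], [0.993, -0.115, -0.001], [-0.001, 0.001, -1.0]]
ft_force: [0.1, -0.3, 0.0]
finger_gap: 0.5
grip_force: 0.0
```

Call:
tcp_steps(deltas={"dx": [0,0,0,0,0],"dy": [0,0,0,0,0],"dz": [-0.04,-0.08,-0.11,-0.11,-0.11],"turn": [0,0,0,0,0]})

```text
time: 10.75
tool_pos: [491.8, -324.0, 211.1]
tool_rot: [[0.116, 0.993, 0.001], [0.993, -0.116, -0.001], [-0.001, 0.002, -1.0]]
ft_force: [-0.2, -0.5, -0.1]
finger_gap: 0.496
grip_force: 0.0
```

Run:
```python
from h import *
im,c=snap('scene','s1.png')
t,ct=snap('top','t1.png')
o=np.hstack([t[170:260,395:490].repeat(4,0).repeat(4,1)[...,::-1],im[80:190,150:260,::-1].repeat(3,0).repeat(3,1)[:330].copy() if 0 else cv2.resize(im[80:190,150:250,::-1],(330,360))])
cv2.imwrite('pics/pail.png',o)
go(510,298,220,-6.5);go(510,298,220,25)
```

```text
go [619.1 -52.8 -10.2] -0.1 cur [ 490.9 -323.1  208.8] -6.6 t 10.85 q6 -38.3
go [619.1 -52.8 -10.2] -31.6 cur [ 490.9 -323.1  208.8] -6.6 t 10.85 q6 -38.3
```

View pics/pail.png

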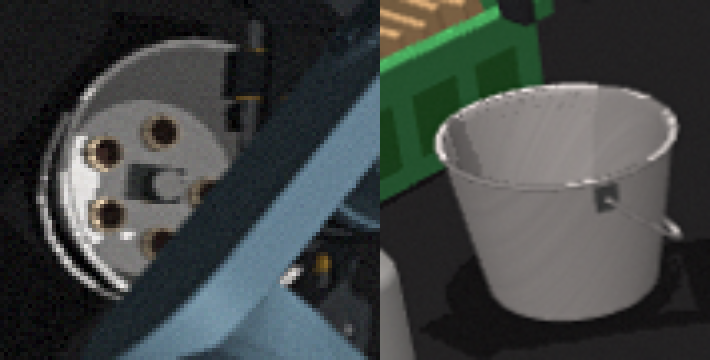

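Both offcuts are in the pail: the block at crop (140,182) and the stub at crop (172,185). Next, the probe.

Call:
tcp_steps(deltas={"dx": [0.025,0.07,0.118,0.166,0.214,0.262,0.31,0.358,0.406,0.454,0.502,0.55,0.59,0.61,0.618,0.618,0.618,0.618],"dy": [-0.002,-0.006,-0.01,-0.014,-0.018,-0.022,-0.026,-0.031,-0.035,-0.039,-0.043,-0.047,-0.05,-0.052,-0.053,-0.053,-0.053,-0.053],"dz": [-0.005,-0.01,-0.01,-0.01,-0.01,-0.01,-0.01,-0.01,-0.01,-0.01,-0.01,-0.01,0,0.01,0.015,0.015,0.015,0.015],"turn": [0,0,0,0,0,0,0,0,0,0,0,0,0,0,0,0,0,0]}, aperture=0.9)

```text
time: 12.65
tool_pos: [510.8, 295.0, 195.6]
tool_rot: [[0.117, 0.993, 0.0], [0.993, -0.117, -0.0], [-0.0, 0.0, -1.0]]
ft_force: [0.8, -0.8, -0.7]
finger_gap: 0.9
grip_force: 0.0
```

Run:
```python
from h import *
im,c=snap('wrist','w4.png')
go(510,298,150,-6.5)
print('pred top',proj(c,[510,298,135]),'base',proj(c,[510,298,55]))
```

```text
go [ 2.8 -1.2 45.7] -0.2 cur [510.9 295.1 195.7] -6.7 t 12.7 q6 25.2
pred top [320.60197844 211.43996288] base [320.73149042 188.63530339]
```

View pics/w4.png

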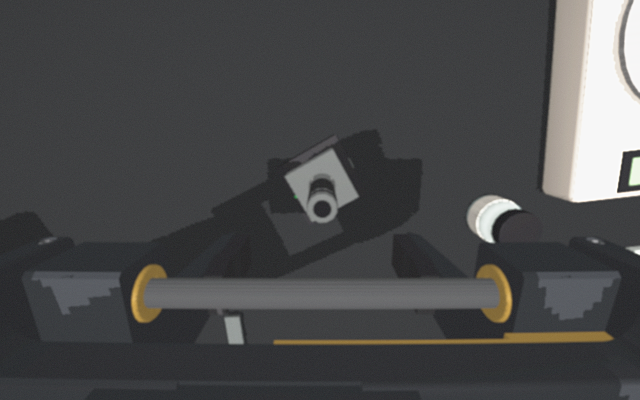

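The probe's top ring shows at about (322,207), against a predicted (320.6,211.4). I'll refine the probe axis from that.

Run:
```python
from h import *
np.set_printoptions(precision=1,suppress=True)
c=arm.calibration('wrist');im=cv2.imread('pics/w4.png',0)
cr=cv2.resize(im[185:230,295:350],None,fx=6,fy=6,interpolation=cv2.INTER_CUBIC)
h=cv2.HoughCircles(cv2.GaussianBlur(cr,(9,9),2),cv2.HOUGH_GRADIENT,1,20,param1=80,param2=15,minRadius=50,maxRadius=120)
for x,y,r in h[0][:4]:
    u,v=295+(x-2.5)/6,185+(y-2.5)/6;print(u,v,r/6,onz(c,u,v,135),'expected r',np.linalg.norm(proj(c,[522,298,135])-proj(c,[510,298,135])))
# stand top corners
m=((im>120).astype(np.uint8));r=np.zeros_like(m);r[140:230,275:365]=1
k=np.vstack(cv2.findContours(cv2.morphologyEx(m*r,cv2.MORPH_CLOSE,np.ones((25,25))),0,1)[0])
w=np.array([onz(c,u,v,55)[:2] for u,v in k[:,0]],np.float32);print(cv2.minAreaRect(w))
t=cv2.imread('pics/top0.png',0);ct=arm.calibration('top')
for y0 in(298,301):print(proj(ct,[510,y0,135]))
```

```text
Traceback (most recent call last):
TypeError: 'NoneType' object is not subscriptable
```

Run:
```python
from h import *
np.set_printoptions(precision=1,suppress=True,linewidth=200)
c=arm.calibration('wrist');im=cv2.imread('pics/w4.png',0)
print(im[207,300:345]);print(im[185:230,322])
m=((im>135).astype(np.uint8));r=np.zeros_like(m);r[140:195,275:365]=1
k=np.vstack(cv2.findContours(m*r,0,1)[0])
w=np.array([onz(c,u,v,55)[:2] for u,v in k[:,0]],np.float32);print(cv2.minAreaRect(w))
print('exp r',np.linalg.norm(proj(c,[522,298,135])-proj(c,[510,298,135])),onz(c,321.8,207,135),proj(arm.calibration('top'),[510,301,135]))
```

```text
[ 40  52  72 109 134 140 130 129 138 143 146 142 132  99  60  40  45  43  44  45  45  46  45  43  47  45  46  45  45  49  75 114 137 144 143 141 128 116 111 103  81  66  46  43  40]
[ 45  42  57  71  63  61  79  99 114 136 147 148 148 149 136  98  58  46  42  45  41  45  45  41  43  43  45  43  46  42  44  48  85 128 144 144 134 116  83  65  66  63  66  65  64]
((510.7735900878906, 301.684814453125), (54.458316802978516, 52.32215881347656), 22.700756072998047)
exp r 15.714394030994118 [511.4 301.4 135. ] [181.7 208.5]
```

Call:
tcp_steps(deltas={"dx": [0.005,0.005,0.005,0.005],"dy": [0,0,0,0],"dz": [0.02,0.045,0.045,0.045],"turn": [0,0,0,0]})

```text
time: 13.1
tool_pos: [511.0, 300.5, 150.6]
tool_rot: [[0.117, 0.993, -0.0], [0.993, -0.117, -0.0], [-0.0, -0.0, -1.0]]
ft_force: [-0.3, 0.3, 0.2]
finger_gap: 0.902
grip_force: 0.0
```

Run:
```python
from h import *
go(510.8,300,78,-6.5)
```

```text
go [-0.5 -0.2 72.6] -0.2 cur [511.  300.5 150.6] -6.7 t 13.1 q6 25.7
```

Call:
tcp_steps(deltas={"dx": [0,0,0,0,0,0],"dy": [0,0,0,0,0,0],"dz": [0.025,0.05,0.065,0.072,0.072,0.072],"turn": [0,0,0,0,0,0]})

```text
time: 13.7
tool_pos: [511.8, 301.5, 79.4]
tool_rot: [[0.116, 0.993, 0.002], [0.993, -0.116, 0.001], [0.001, 0.002, -1.0]]
ft_force: [0.0, -0.0, 0.1]
finger_gap: 0.901
grip_force: 0.0
```

Call:
tcp_steps(deltas={"dx": [0,0,0,0,0,0,0,0,0,0],"dy": [0,0,0,0,0,0,0,0,0,0],"dz": [0,0,0,0,0,0,0,0,0,0],"turn": [0,0,0,0,0,0,0,0,0,0]}, aperture=0.0, squeeze=30)

```text
time: 14.7
tool_pos: [510.9, 301.2, 78.2]
tool_rot: [[0.116, 0.993, -0.0], [0.993, -0.116, -0.0], [-0.0, -0.0, -1.0]]
ft_force: [0.1, 0.6, 0.0]
finger_gap: 0.265
grip_force: 30.0
```

Converted, -110 mm is -0.11, -20 mm is -0.02.

Call:
tcp_steps(deltas={"dx": [0,0,0,0,0,0,0,0,0,0],"dy": [0,0,0,0,0,0,0,0,0,0],"dz": [-0.008,-0.02,-0.035,-0.055,-0.075,-0.095,-0.11,-0.11,-0.11,-0.11],"turn": [0,0,0,0,0,0,0,0,0,0]})

```text
time: 15.7
tool_pos: [510.1, 301.0, 187.1]
tool_rot: [[0.115, 0.993, -0.002], [0.993, -0.115, -0.001], [-0.001, -0.002, -1.0]]
ft_force: [-0.5, 0.0, -1.4]
finger_gap: 0.263
grip_force: 30.0
```

Run:
```python
from h import *
print(arm.get_state()['ft_force'])
go(572.6,-78.8,140,-6.5)
```

```text
[-0.51992648  0.01046399 -1.38874961]
go [-370.   106.1   47.2] -0.1 cur [510.1 301.  187.1] -6.6 t 15.7 q6 25.7
```

Probe is held (about 2 N load). I'll carry it over the sample at a moderate speed.

Converted, -370 mm is -0.37, -367 mm is -0.367.

Call:
tcp_steps(deltas={"dx": [-0.01,-0.03,-0.058,-0.088,-0.118,-0.148,-0.178,-0.208,-0.238,-0.268,-0.298,-0.325,-0.345,-0.36,-0.367,-0.37,-0.37,-0.37,-0.37],"dy": [0.003,0.009,0.017,0.025,0.034,0.042,0.051,0.06,0.068,0.077,0.085,0.093,0.099,0.103,0.105,0.106,0.106,0.106,0.106],"dz": [0,0,0,0,0,0,0,0,0,0,0,0.005,0.015,0.028,0.04,0.047,0.047,0.047,0.047],"turn": [0,0,0,0,0,0,0,0,0,0,0,0,0,0,0,0,0,0,0]})

```text
time: 17.6
tool_pos: [573.7, -77.8, 141.8]
tool_rot: [[0.114, 0.993, 0.001], [0.993, -0.114, -0.0], [-0.0, 0.001, -1.0]]
ft_force: [-0.4, 0.1, -1.9]
finger_gap: 0.264
grip_force: 30.0
```

Run:
```python
from h import *
np.set_printoptions(precision=1,suppress=True)
go(572.6,-78.8,93,-6.5)
im,c=snap('wrist','w5.png');t,ct=snap('top','t5.png');s,cs=snap('scene','s5.png')
print('spot px wrist',proj(c,[572.6,-78.8,20]),'scene',proj(cs,[572.6,-78.8,20]),'top',proj(ct,[572.6,-78.8,20]))
o=np.zeros((600,780,3),np.uint8)
o[:400,:390]=cv2.resize(im[110:310,222:417,::-1],(390,400))
u,v=proj(cs,[572.6,-78.8,70]).astype(int);print('scene crop',u-39,v-40)
o[:480,390:]=cv2.resize(s[v-40:v+56,u-39:u+39,::-1],(390,480))
cv2.imwrite('pics/c5.png',o)
```

```text
go [-1.1 -1.1 48.8] -0.1 cur [573.7 -77.8 141.8] -6.6 t 17.6 q6 -12.9
spot px wrist [320.7 196.8] scene [276.2 203.5] top [338.1 187.8]
scene crop 236 143
```

View pics/c5.png

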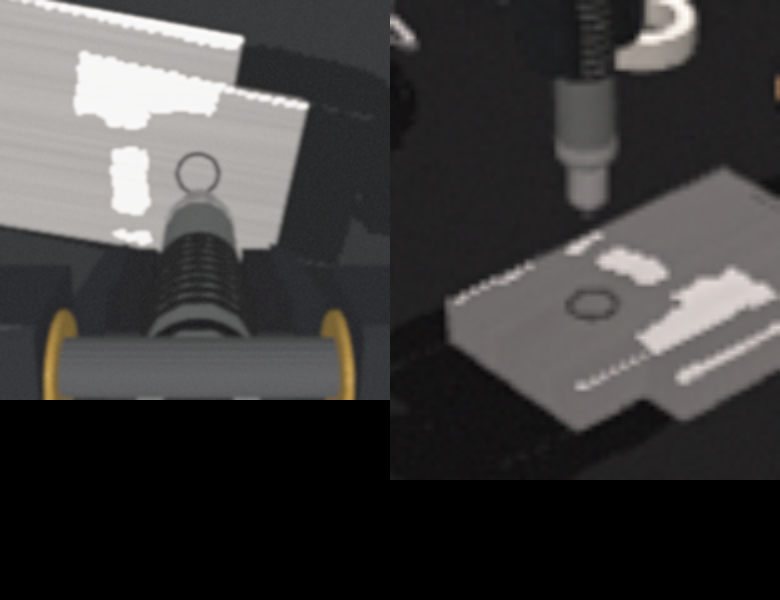

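The circle is at wrist pixel (321,196.5) and scene pixel (276.4,203.8), both within half a pixel of prediction. The tip hangs above it at scene pixel (275.6,185.4).

Run:
```python
from h import *
np.set_printoptions(precision=2,suppress=True)
cs=arm.calibration('scene');s=arm.get_state()
p=s['tool_pos'];print(p,s['ft_force'],s['time'])
for z in(61,64,67):print(z,'pred',proj(cs,[p[0],p[1],z]),'obs ray',onz(cs,275.6,185.4,z))
# body top-left/right silhouette axis: sleeve-bottom centre
print('sleeve end pred',proj(cs,[p[0],p[1],73.8]),'obs',236+(587-390)/5,143+205/5)
go(572.6,-78.8,93,-6.5)
```

```text
[573.77 -78.08 141.87] [-0.47  0.75 -1.73] 17.75
61 pred [275.71 187.71] obs ray [566.54 -83.08  61.  ]
64 pred [275.67 186.51] obs ray [570.35 -80.49  64.  ]
67 pred [275.63 185.29] obs ray [574.15 -77.91  67.  ]
sleeve end pred [275.54 182.53] obs 275.4 184.0
go [-0.8 -1.1 48.9] -0.1 cur [573.8 -78.1 141.9] -6.6 t 17.75 q6 -12.9
```

Converted, 10 mm is 0.01, -1 mm is -0.001.

Call:
tcp_steps(deltas={"dx": [-0.001,-0.001,-0.001,-0.001,-0.001,-0.001,-0.001],"dy": [-0.001,-0.001,-0.001,-0.001,-0.001,-0.001,-0.001],"dz": [0.01,0.022,0.032,0.037,0.037,0.037,0.037],"turn": [0,0,0,0,0,0,0]})

```text
time: 18.45
tool_pos: [572.7, -79.6, 104.6]
tool_rot: [[0.116, 0.993, 0.001], [0.993, -0.116, -0.0], [-0.0, 0.001, -1.0]]
ft_force: [-0.5, 0.5, -2.4]
finger_gap: 0.261
grip_force: 30.0
```

Call:
tcp_steps(deltas={"dx": [0,0,0,0,0,0],"dy": [0,0,0,0,0,0],"dz": [0.002,0.004,0.005,0.005,0.005,0.005],"turn": [0,0,0,0,0,0]})

```text
time: 19.05
tool_pos: [572.3, -79.4, 99.3]
tool_rot: [[0.116, 0.993, 0.0], [0.993, -0.116, -0.0], [-0.0, 0.0, -1.0]]
ft_force: [0.4, -0.1, -2.5]
finger_gap: 0.265
grip_force: 30.0
```

Call:
tcp_steps(deltas={"dx": [0,0,0,0,0],"dy": [0,0,0,0,0],"dz": [0.001,0.002,0.002,0.002,0.002],"turn": [0,0,0,0,0]})

```text
time: 19.55
tool_pos: [572.5, -79.5, 97.4]
tool_rot: [[0.116, 0.993, 0.0], [0.993, -0.116, -0.0], [-0.0, 0.0, -1.0]]
ft_force: [0.5, -0.2, -0.5]
finger_gap: 0.265
grip_force: 30.0
```

Converted, 2 mm is 0.002, 1 mm is 0.001.

Call:
tcp_steps(deltas={"dx": [0,0,0,0,0],"dy": [0,0,0,0,0],"dz": [0.001,0.002,0.002,0.002,0.002],"turn": [0,0,0,0,0]})

```text
time: 20.05
tool_pos: [572.4, -79.4, 95.3]
tool_rot: [[0.116, 0.993, 0.0], [0.993, -0.116, -0.0], [-0.0, 0.0, -1.0]]
ft_force: [-0.0, 0.1, 1.0]
finger_gap: 0.265
grip_force: 30.0
```

Call:
tcp_steps(deltas={"dx": [0,0,0,0,0,0,0,0],"dy": [0,0,0,0,0,0,0,0],"dz": [0.001,0.002,0.0023,0.0023,0.0023,0.0023,0.0023,0.0023],"turn": [0,0,0,0,0,0,0,0]})

```text
time: 20.85
tool_pos: [572.4, -79.5, 93.0]
tool_rot: [[0.116, 0.993, 0.0], [0.993, -0.116, -0.0], [-0.0, 0.0, -1.0]]
ft_force: [0.8, 0.1, 1.5]
finger_gap: 0.265
grip_force: 30.0
```

Run:
```python
from h import *
np.set_printoptions(precision=2,suppress=True)
F=[]
for i in range(6):
    im,c=snap('scene');s=arm.get_state();F.append(np.r_[s['ft_force'],s['tool_pos']])
print(np.mean(F,0),np.std(F,0),s['dq'])
cs=c;print('circle/tip pred',proj(cs,[572.6,-78.8,20]))
u,v=276,190
cv2.imwrite('pics/c6.png',cv2.resize(im[v-40:v+40,u-40:u+40,::-1],(480,480),interpolation=cv2.INTER_CUBIC))
```

```text
[  0.52  -0.23   0.69 572.36 -79.43  92.96] [0.43 0.43 0.64 0.02 0.01 0.01] [-0.08 -0.06  0.01 -0.06  0.1  -0.08]
circle/tip pred [276.24 203.46]
```

View pics/c6.png

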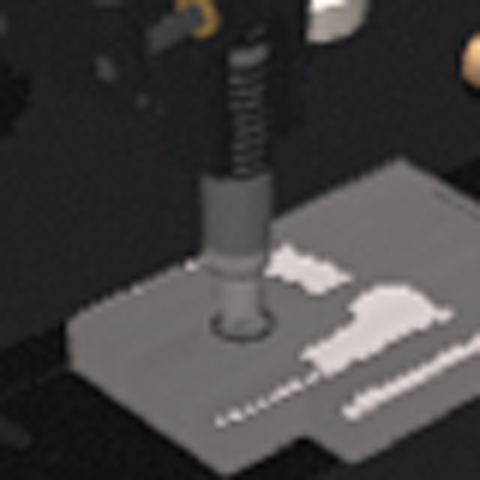

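Run:
```python
from h import *
np.set_printoptions(precision=2,suppress=True,linewidth=200)
cs=arm.calibration('scene');ims=np.mean([cv2.cvtColor(snap('scene')[0],cv2.COLOR_RGB2GRAY).astype(float) for _ in range(3)],0)
print(ims[193:210,264:290].astype(int))
for n,p in dict(spot=(572.6,-78.8,20),sleeve_front=(572.4+5.8*1,-79.4+5.5*.6,25)).items():print(n,proj(cs,p))
d=np.array(cs['R'])[2][:2]*-1;d/=np.linalg.norm(d)
print('sleeve bottom ctr',proj(cs,[572.4,-79.4,25]),'front',proj(cs,[572.4+8*d[0],-79.4+8*d[1],25]),'circle front/back',proj(cs,[572.6+10*d[0],-78.8+10*d[1],20]),proj(cs,[572.6-10*d[0],-78.8-10*d[1],20]))
w,c=snap('wrist','w7.png');cv2.imwrite('pics/w7c.png',cv2.resize(w[150:250,260:380,::-1],None,fx=5,fy=5,interpolation=cv2.INTER_CUBIC))
s=arm.get_state();print(s['ft_force'],s['time'],proj(c,[572.6,-78.8,20]))
```

```text
[[ 28  40  42 106 104 124 121 113 121 120 116 116 117 120 116 106  95 181 212 210 210 212 215 217 175 144]
 [ 64  82  84 168 152 109 101 103 111 118 118 121 122 117 110  94 129 194 213 211 210 209 209 208 208 209]
 [109 116 110 108 107 110 103  91  91 103 107 106 106 102  94  89 167 195 190 205 210 208 205 203 204 206]
 [111 109 109 109 109 110 111 106 103 102 102 101  97 103  96  94 103 105 101 164 189 183 199 207 205 204]
 [109 109 110 110 111 110 111 104 108 117 122 128 127 124 113  98 105 108 106 104 101 100 160 201 208 209]
 [109 109 110 110 111 109 109 104 107 117 122 127 126 122 110  94 102 108 107 107 107 105 101 163 190 191]
 [109 110 111 109 108 109 109 106 110 117 122 126 126 122 110  94 101 110 108 108 108 108 108 106 103 105]
 [111 110 109 108 108 109 109 110 112 118 122 126 125 121 109  92 101 109 109 109 109 109 110 110 110 109]
 [109 109 107 108 110 109 110 111 107 116 123 126 125 120 110  83  87 106 110 110 109 110 110 110 110 110]
 [108 108 109 110 110 111 111 100  87 108 123 124 120 118 111  87  61  89 108 110 110 110 111 110 109 110]
 [109 109 110 110 109 110 110 
[... 217 characters left out ...]
  69  85  94  97  96  99  98  73  61  99 111 110 109 111 111 110 110 108]
 [108 106 105 105 106 107 107 109  99  77  65  64  63  73  72  73 101 111 110 109 110 110 111 108 105 133]
 [106 106 106 106 106 107 107 109 109 111 112 101  93 106 113 112 110 110 109 111 112 110 107 134 143 190]
 [106 106 106 106 107 107 108 108 110 110 110 111 110 110 110 110 110 109 110 112 111 108 133 194 210 207]
 [106 106 107 106 108 108 109 109 109 109 109 109 109 110 109 110 110 111 112 111 110 107 165 186 199 205]]
spot [276.24 203.46]
sleeve_front [275.79 203.22]
sleeve bottom ctr [275.99 201.4 ] front [275.71 203.58] circle front/back [275.88 206.2 ] [276.58 200.76]
[ 0.32 -0.74  0.8 ] 21.35 [322.23 209.53]
```

View pics/w7c.png

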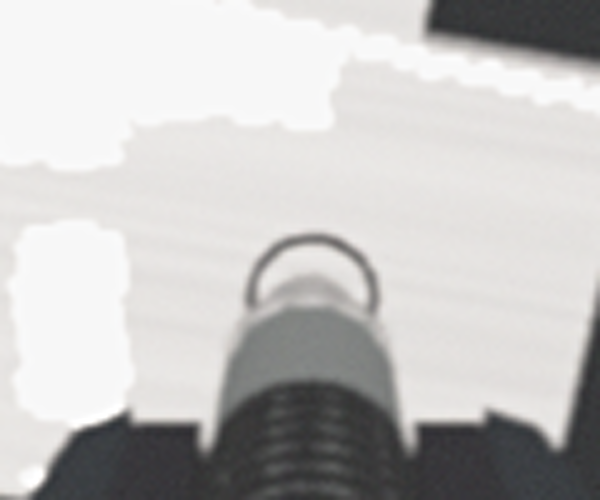

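The sleeve's front edge (row ~203) and the circle's front edge (row ~206) both match prediction. In the wrist view the sleeve is centred on the circle (312 against 313). The push is about 2.7 N, so roughly half way in. Handing in.

```bash
python3 -c "
from rig import arm
print(arm.sign_off())"
```

```text
the job is handed in; nothing more can be done
None
```

I handed in the job at about 21 s of the 70 s allowed: both offcuts are in the pail, and the gripper is holding the probe upright in the drawn circle, its tip pressed in about half way (about 2.7 N). The hand-in returned no verdict, so that is from my own camera and force readings.

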